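# Sweep the whole tablets into the counting tray's trough and shut its cover

### The job

Sort the tablets on the blue counting tray: with the closed fingertips sweep the three whole round tablets over the lip into the open trough, and leave the two broken half tablets on the flat of the tray. Then reach behind the white trough cover, tip it over and push it fully shut. Only sweep and push, do not pick any tablet up or squash it, and leave the tube, bottle and vials beside the tray where they stand.

Things in the scene. Friction and masses are not known exactly. Their poses are not given: they have to be found in the camera images.
- tray: blue tablet counting tray, 172 x 208 x 36 mm, fixed. Origin on the desk under the middle of the lip; z up, -y from platform to trough, to the robot's right (yaw near 0). Flat platform: x -82 to 82, y 0 to 158 mm, top at z = 28 mm; 4 mm thick rims with tops at z = 36 mm along its +y edge and x sides, none at the lip (y = 0)
- trough (a point): middle of the trough's floor, at tray y = -21 mm, z = 6 mm. The trough runs along the lip: tray x -82 to 82 mm, y -42 to 0 mm, 22 mm deep below the platform, with an outer wall to y = -46 mm (top at z = 29 mm). A pouring beak sticks out 25 mm from its -x end
- cover (a joint): white cover plate hinged on the trough's outer wall, 160 (tray x) x 50 x 3 mm; a 40 mm wide tab sticks out 8 mm more at the middle of the free edge. 0 rad = shut, level over the trough, top at z = 32.5 mm; grows as it opens; 1.57 upright; starts 1.75 to 1.93, leaning back from the trough. Stiff hinge: it stays where it is left and moves with under 1 N at the edge
- cover_hinge (a point): middle of the cover's hinge axis, which runs along the tray's x at tray y = -46 mm, z = 31 mm
- cover_edge (a point): middle of the free edge of the cover's plate, 50 mm from the hinge axis (the tab reaches 8 mm farther)
- tablet_a: whole white round tablet lying flat on the platform, 25 mm in diameter and 7 mm thick, with a score line; origin at its centre
- tablet_b: whole white round tablet, as tablet_a
- tablet_c: whole white round tablet, as tablet_a
- half_a: half of a broken tablet lying flat on the platform, a half disc about 25 mm by 12 mm and 7 mm thick; origin at about its centre of mass (5 mm from the broken edge); its y points from the broken edge to the round side
- half_b: the other half of the broken tablet, as half_a
- tablet_tube: white and orange tablet tube standing to the right of the tray, 34 mm in diameter and 110 mm high; origin at the centre of its underside; loose
- saline_bottle: small white bottle with flip cap standing at the back right, 44 mm in diameter and 134 mm high; origin at the centre of its underside; loose
- vial_red: white vial with red cap and red band at the back right, 22 mm in diameter and 47 mm high; origin at the centre of its underside; loose
- vial_blue: white vial with blue cap and blue band at the back right, 22 mm in diameter and 47 mm high; origin at the centre of its underside; loose

How it is judged (in metres and radians):
On the way, in this order (a step that is already met when the one before it is completed fails the run):
1. the three whole tablets lie in the trough, the two halves are still on the platform (x of tablet_a in the frame of tray between -0.082 and 0.082 m and y of tablet_a in the frame of tray between -0.042 and -0.002 m and z of each of tablet_a, tablet_b, tablet_c in the frame of tray below 0.024 m and x of tablet_b in the frame of tray between -0.082 and 0.082 m and y of tablet_b in the frame of tray between -0.042 and -0.002 m and x of tablet_c in the frame of tray between -0.082 and 0.082 m and y of tablet_c in the frame of tray between -0.042 and -0.002 m and x of half_a in the frame of tray between -0.082 and 0.082 m and y of half_a in the frame of tray between 0 and 0.158 m and z of half_a in the frame of tray between 0.028 and 0.045 m and x of half_b in the frame of tray between -0.082 and 0.082 m and y of half_b in the frame of tray between 0 and 0.158 m and z of half_b in the frame of tray between 0.028 and 0.045 m), for 0.2 s.
2. the cover is shut over them (value of joint cover below 0.07 rad), for 0.2 s.
At the end, for the whole second after the job is handed in: all three whole tablets lie in the trough (below the platform's level), both halves lie on the platform between its rims and the lip, everything is at rest, and the cover is shut to within 0.07 rad (all of step 1 and linear speed of each of tablet_a, tablet_b, tablet_c, half_a, half_b below 0.02 m/s and value of joint cover below 0.07 rad); the robot touches nothing.
It fails at once if a tablet or half is lifted off the tray (its centre more than 25 mm above where it lay) (height (world z) of any of tablet_a, tablet_b, tablet_c, half_a, half_b above 0.057 m).
It fails at once if a tablet or half is squashed by the fingers (more than 20 N) (contact force between the fingers and tablet_a above 20 N or contact force between the fingers and tablet_b above 20 N or contact force between the fingers and tablet_c above 20 N or contact force between the fingers and half_a above 20 N or contact force between the fingers and half_b above 20 N).
It fails at once if the tube, the bottle or a vial is shifted by more than 15 mm or knocked over (distance of any of tablet_tube, saline_bottle, vial_red, vial_blue from where it was at the start of the episode above 0.015 m or angle between any of tablet_tube, saline_bottle, vial_red, vial_blue's own z axis and vertical above 0.2 rad).
It also fails if it takes over 54 s, if anything falls off the work surface, if the arm or the gripper's body presses on something with over 40 N, if the wrist force passes 120 N, or if a joint passes its speed limit or range.

### The arm

A 6-joint arm with a two-finger parallel gripper is mounted at the origin on the work surface; the furniture and walls round the work are solid. World frame = base frame: x ahead of the robot, y to its left, z up, the work surface at z = 0. Lengths are in mm, angles in degrees, forces in N, time in s.
With the tool pointing down it reaches from about 350 to 850 mm from the base axis. Payload 8.1 kg.
Tool frame: the origin (TCP) lies on the centre line of the jaws, within the pads' length; the fingertips stand 19 mm ahead of it and the grasp point (between the pads) is the TCP; z points along the fingers, y is the line along which they close (so a half turn about z gives the same grasp; the last joint's range is limited). The gripper opens to 85 mm and grips with 20 to 120 N. Pads are 22 mm wide; open, the fingers measure 114 mm over their backs; the gripper's body (76 mm by 85 mm) begins 54 mm behind the grasp point. The pads swing forward as they close: fully open they stand 13 mm farther back than shut.
Start: joints at [-77.315, 7.471, 85.268, -0, 87.261, -4.893], TCP at [181.226, -571.981, 250.292] pointing down, gripper open.
Joint ranges: [-169.43, 169.43], [-51.17, 129.36], [1.28, 143.12], [-76.62, 256.62], [0, 156.53], [-152.29, 152.29]. Speed limits (degrees/s): [136.94, 136.94, 159.86, 180, 180, 180].

### API

Orientations are given as [roll, pitch, yaw] about the fixed x, y, z axes, in that order (R = Rz(yaw) Ry(pitch) Rx(roll)).
In Python, from bench import r gives the robot as it stands. The module is installed in compiled form; this text tells all that it offers.
- The arm moves only by the tool servo_tool, never from a script. Its arguments are lists of equal length, an entry for each row: "fingers": the finger opening in m, from 0 to 0.0854; "linear": the shift along the tool's x, y, z in m, a list of three; "rotation": the turn, a rotation vector about the tool's x, y, z in degrees, a list of three. A call has 1 to 10 rows; each row is the pose to reach, as a shift and turn from the pose commanded when the call began, along the tool's axes at that moment; what a row does not reach only later rows make up. A row lasts 1/10 s, in which the tool goes at most 50 mm and 8.59 degrees, less where a joint would pass 70% of its speed; a pose out of reach is approached as far as the arm can. A call with a gripper value outside its range is refused whole. The fingers move at their own pace and stop on an object; "force" is the grip in N (left out, the last holds). Time passes only in rows, so rows that repeat a pose let the fingers close. It gives the time, the measured TCP pose, the force, the opening and the grip force at its end, in the units of the state.
- r.sense(): the state, without advancing time (a new reading comes with each control period).
- r.snapshot(name): name is "scene" or "top" or "wrist"; returns a dict with "frame" (480x640x3 uint8, red, green, blue), "fx", "fy", "cx", "cy" (pixels), "camera_from_world" (4x4, takes a point from world to camera coordinates). Camera axes: x right, y up, looking along -z (the intrinsics and any distortion apply to the point x, -y, -z); pixel columns grow to the right and rows downward; lengths in mm; the calibration is good to about 2 mm. The wrist camera is an equidistant fisheye: a pixel r from the principal point sees the ray r / f radians off the axis. A picture is of the moment at which its call begins. There is no depth.
- r.hand_in(): hands the job in; it is judged then, once.
The state is a dict: "time": time; "joint_pos": joint angles; "qd": joint speeds; "joint_efforts": joint torques, N m; "tool_pos": TCP position; "tcp_rot": TCP orientation; "ft_force": force on the tool from outside, world axes, zero at the start; "wrist_torque": the same for the moment, N m; "finger_gap": finger opening in mm; "grip_force": force on a finger pad.
Only numpy, scipy, OpenCV 4.12 (cv2) and the standard library are available. Lean on these libraries where they do the work, as an engineer would, in place of code of your own. Each camera call takes 0.05 s, during which the arm holds its last target. There are 200 camera calls.

## Working session

There is one attempt and no reset: what is moved stays moved. The work goes in short steps, Python scripts to look and compute and a tool call to move; the robot and the scene stay as the last step left them, time stands still between calls to the robot, and variables do not carry over. Pictures are saved under pics/ and viewed, at most 10 in all, crops included, and the job is handed in when it is done.

Besides the shell and the picture viewer there is one more tool, called after "Emit:" by a JSON object that holds its "name" and its "arguments", one argument or row to a line. servo_tool: Moves the arm, as the interface text tells. Its arguments: {"type":"object","properties":{"fingers":{"type":"array","items":{"type":"number"}},"linear":{"type":"array","items":{"type":"array","items":{"type":"number"}}},"rotation":{"type":"array","items":{"type":"array","items":{"type":"number"}}},"force":{"type":"number"}},"required":["fingers","linear","rotation"]}

```bash
mkdir -p pics && cat > h.py <<'E'
import numpy as np, cv2
from bench import r
def snap(n,f=None):
    s=r.snapshot(n)
    if f: cv2.imwrite('pics/'+f,s['frame'][:,:,::-1])
    return s
def ray(s,u,v):
    M=np.array(s['camera_from_world']);R=M[:3,:3];o=-R.T@M[:3,3]
    d=R.T@np.array([(u-s['cx'])/s['fx'],-(v-s['cy'])/s['fy'],-1]);return o,d
def onz(s,u,v,z):
    o,d=ray(s,u,v);return o+d*(z-o[2])/d[2]
def px(s,p):
    M=np.array(s['camera_from_world']);c=M[:3,:3]@np.array(p)+M[:3,3]
    return s['cx']+s['fx']*c[0]/-c[2], s['cy']-s['fy']*c[1]/-c[2]
E
python3 - <<'E'
from h import *
print(r.sense())
for n in('top','scene'):
    s=snap(n,n+'0.png');print(n,s['fx'],s['cx'],s['cy'],np.round(s['camera_from_world'],3).tolist(),[k for k in s])
E
```

```text
{'time': 0.0, 'joint_pos': array([-7.73156622e+01,  7.51580500e+00,  8.53284731e+01,  1.16306864e-03,
        8.72621081e+01, -4.89599519e+00]), 'qd': array([ 0.03485214,  0.10707357, -0.01705325, -0.02013762,  0.11335605,
       -0.05423831]), 'joint_efforts': array([ 8.17816835e-04, -5.69401288e+01, -5.00549877e+01, -2.55019977e-04,
        1.50537933e-02,  3.18069078e-05]), 'tool_pos': array([ 181.11161941, -571.47635365,  249.24486621]), 'tcp_rot': array([-1.79894101e+02, -1.02371664e-02,  1.75802669e+01]), 'ft_force': array([-0.03870942, -0.34441065,  0.06633033]), 'wrist_torque': array([ 0.02452129,  0.01606352, -0.07523878]), 'grip_force': 0.0, 'finger_gap': 85.31782641819036}
top 437.95388457368983 314.84581689311204 238.774865571816 [[0.019, -1.0, 0.008, -191.233], [0.992, 0.02, 0.124, -536.315], [-0.124, 0.005, 0.992, -850.13], [0.0, 0.0, 0.0, 1.0]] ['frame', 'fx', 'fy', 'cx', 'cy', 'camera_from_world']
scene 533.0078425972605 316.95366616238215 247.99329231664439 [[0.834, -0.551, -0.005, -544.828], [0.302, 0.449, 0.841, -125.491], [-0.461, -0.703, 0.541, -1011.141], [0.0, 0.0, 0.0, 1.0]] ['frame', 'fx', 'fy', 'cx', 'cy', 'camera_from_world']
```

View pics/top0.png

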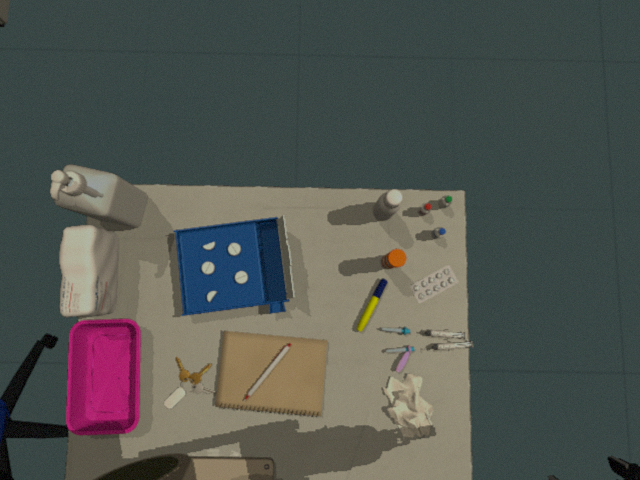

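View pics/scene0.png

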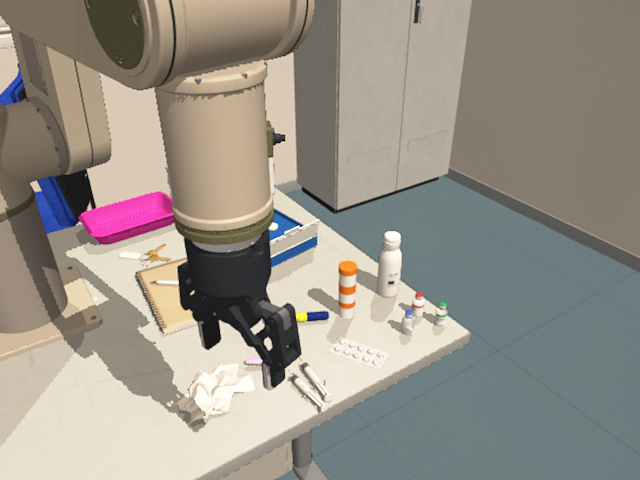

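The top view shows the tray at px (175–290, 217–315), with the trough on the right and the cover edge-on at x≈290. Three whole tablets are at about (234,249), (208,268) and (241,277), with halves at (209,245) and (211,297). I'll measure these.

```bash
python3 - <<'E'
from h import *
s=snap('top');f=s['frame'];hsv=cv2.cvtColor(f,cv2.COLOR_RGB2HSV)
blue=((hsv[...,0]>95)&(hsv[...,0]<125)&(hsv[...,1]>120)&(hsv[...,2]>40)).astype(np.uint8)
blue[:, :160]=0;blue[:,310:]=0;blue[:200]=0;blue[330:]=0
W=((hsv[...,1]<80)&(hsv[...,2]>140)).astype(np.uint8)
m=np.zeros_like(W);m[228:308,185:258]=W[228:308,185:258]
n,l,st,c=cv2.connectedComponentsWithStats(m)
for i in range(1,n):
    if st[i,4]>20:
        k=cv2.findContours((l==i).astype(np.uint8),0,2)[0][0]
        print(st[i],np.round(c[i],1),np.round(onz(s,*c[i],35),1),cv2.minAreaRect(k))
k=max(cv2.findContours(blue,0,2)[0],key=cv2.contourArea)
a=cv2.approxPolyDP(k,3,True)[:,0];print(a.tolist())
for p in a: print(p,np.round(onz(s,*p,36),1),np.round(onz(s,*p,28),1))
M=np.array(s['camera_from_world']);print('cam',-M[:3,:3].T@M[:3,3])
cv2.imwrite('pics/crop.png',cv2.resize(f[205:325,165:305],None,fx=5,fy=5,interpolation=cv2.INTER_CUBIC)[:,:,::-1])
E
```

```text
[203 242  12   7  50] [209.  245.4] [522.2  31.7  35. ] ((208.9827423095703, 245.70689392089844), (5.013774394989014, 11.327415466308594), 68.19859313964844)
[228 243  12  12 110] [233.8 248.5] [516.9 -18.4  35. ] ((233.75003051757812, 248.75003051757812), (10.60660171508789, 11.31370735168457), 45.0)
[202 262  12  12 113] [207.6 267.4] [478.   32.4  35. ] ((207.5, 267.5), (11.0, 11.0), 90.0)
[235 271  12  12 114] [240.8 276.8] [460.5 -34.7  35. ] ((240.5, 276.5), (11.0, 11.0), 90.0)
[207 291   9  10  49] [210.7 295. ] [423.5  23.6  35. ] ((210.46002197265625, 294.72003173828125), (4.800000190734863, 11.400001525878906), 36.869895935058594)
[[276, 218], [174, 231], [182, 314], [266, 303], [270, 305], [269, 312], [284, 310], [282, 302], [288, 300], [277, 229], [272, 220]]
[276 218] [ 580.5 -101.2   36. ] [ 581.9 -100.6   28. ]
[174 231] [549.8 103.2  36. ] [550.9 105.8  28. ]
[182 314] [385.3  77.8  36. ] [384.9  80.1  28. ]
[266 303] [409.9 -86.6  36. ] [409.7 -85.8  28. ]
[270 305] [406.1 -94.6  36. ] [405.9 -93.9  28. ]
[269 312] [392.4 -93.1  36. ] [392.1 -92.3  28. ]
[284 310] [ 396.9 -122.5   36. ] [ 396.6 -122.    28. ]
[282 302] [ 412.4 -118.2   36. ] [ 412.3 -117.6   28. ]
[288 300] [ 416.6 -129.9   36. ] [ 416.4 -129.5   28. ]
[277 229] [ 558.1 -103.9   36. ] [ 559.2 -103.3   28. ]
[272 220] [576.3 -93.3  36. ] [577.6 -92.5  28. ]
cam [ 430.43885679 -176.05749166  911.40062918]
```

View pics/crop.png

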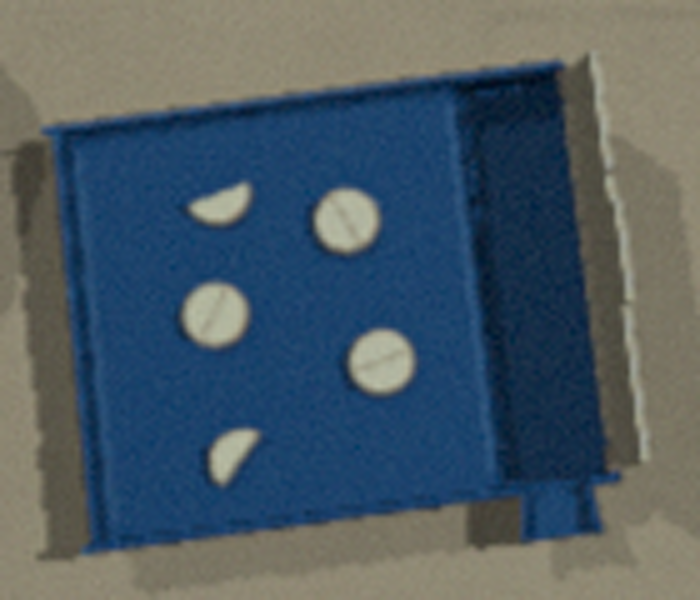

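The crop shows five tablets well separated, with the lip running from crop px (455,88) to (497,490) and the cover leaning out at x≈600–645. Next I'll fit the tray frame and express the tablets in it.

```bash
cat >> h.py <<'E'
import json,os
def tray():
    t=json.load(open('tray.json'));return np.array(t[:2]),t[2]
def t2w(x,y):
    o,a=tray();c,s_=np.cos(a),np.sin(a);return o+np.array([c*x-s_*y,s_*x+c*y])
def w2t(p):
    o,a=tray();c,s_=np.cos(a),np.sin(a);d=np.array(p[:2])-o;return np.array([c*d[0]+s_*d[1],-s_*d[0]+c*d[1]])
E
python3 - <<'E'
from h import *
from scipy.optimize import least_squares
s=snap('top')
P=[(48,130,36,86,162),(90,551,36,-86,162),(560,66,29,86,-46),(605,476,29,-86,-46),(455,88,28,82,0),(497,490,28,-82,0)]
W=np.array([onz(s,u/5+164.6,v/5+204.6,z)[:2] for u,v,z,_,_ in P]);T=np.array([p[3:] for p in P])
def f(q):
    c,n=np.cos(q[2]),np.sin(q[2]);return (q[:2]+T@np.array([[c,n],[-n,c]])-W).ravel()
q=least_squares(f,[490,-70,.15]).x;print(q,np.degrees(q[2]),np.round(f(q).reshape(-1,2),1).tolist())
json.dump(list(q),open('tray.json','w'))
for n,u,v in[('hA',209,245.4),('t1',233.8,248.5),('t2',207.6,267.4),('t3',240.8,276.8),('hB',210.7,295)]:
    print(n,np.round(w2t(onz(s,u,v,35)),1))
print('hA tips',w2t(onz(s,188/5+165,207/5+205,35)),w2t(onz(s,250/5+165,183/5+205,35)),w2t(onz(s,248/5+165,206/5+205,35)))
for e in(590,55),(648,460): print('cover edge',w2t(onz(s,e[0]/5+165,e[1]/5+205,79)))
for n,p in[('tube',(395,258,110)),('bottle',(395,197,134))]: print(n,onz(s,*p),w2t(onz(s,*p)))
for n,x,y in[('T1a',8,75)]: print(n,t2w(x,y))
g=r.sense();print(g['tool_pos'],g['tcp_rot'])
E
```

```text
[ 4.91802654e+02 -6.95988974e+01  1.50187241e-01] 8.605095065526669 [[2.0, 0.6], [-1.3, 1.2], [1.6, -0.4], [-3.1, -3.2], [0.5, 1.9], [0.3, -0.1]]
hA [45.2 95.6]
t1 [32.5 46.9]
t2 [  1.6 102.8]
t3 [-25.7  39.2]
hB [-53.7 102.2]
hA tips [ 44.82369911 108.5110217 ] [51.25538024 82.86320219] [42.1004177  84.61509637]
cover edge [ 77.28050684 -60.91853264]
cover edge [-79.14811091 -63.72313318]
tube [ 497.84784622 -328.16939566  110.        ] [ -32.71102129 -256.56429218]
bottle [ 606.70156357 -324.01130689  134.        ] [  75.53948527 -268.74005968]
T1a [488.49085361   5.75381975]
[ 181.15749149 -571.6678111   249.62277083] [-1.79932177e+02 -5.29956918e-03  1.75788845e+01]
```

Emit:
{"name": "servo_tool", "arguments": {
  "fingers": [0, 0, 0, 0, 0, 0, 0, 0, 0, 0],
  "linear": [
    [0.467, -0.458, 0.11],
    [0.467, -0.458, 0.11],
    [0.467, -0.458, 0.11],
    [0.467, -0.458, 0.11],
    [0.467, -0.458, 0.11],
    [0.467, -0.458, 0.11],
    [0.467, -0.458, 0.11],
    [0.467, -0.458, 0.11],
    [0.467, -0.458, 0.11],
    [0.467, -0.458, 0.11]
  ],
  "rotation": [
    [0, 0, -81],
    [0, 0, -81],
    [0, 0, -81],
    [0, 0, -81],
    [0, 0, -81],
    [0, 0, -81],
    [0, 0, -81],
    [0, 0, -81],
    [0, 0, -81],
    [0, 0, -81]
  ]
}}

```text
time: 1.2
tool_pos: [413.1, -134.7, 167.2]
tcp_rot: [180.0, 0.0, 98.9]
ft_force: [1.0, -0.6, 0.5]
finger_gap: -0.1
grip_force: 0.0
```

```bash
cat >> h.py <<'E'
def to(x,y,z,yaw=None):
    # shift in tool axes (m) and turn to reach tray x,y and fingertip height z
    g=r.sense();a=np.radians(g['tcp_rot'][2]);w=t2w(x,y);d=np.r_[w,z+19]-g['tool_pos']
    c,n=np.cos(a),np.sin(a)
    yaw=98.6 if yaw is None else yaw
    print('t=%.2f'%g['time'],'tray',np.round(w2t(g['tool_pos']),1),'tipz %.1f'%(g['tool_pos'][2]-19),'rot',np.round(g['tcp_rot'],1),'F',np.round(g['ft_force'],1),'gap %.1f'%g['finger_gap'],'| lin',np.round([c*d[0]+n*d[1],n*d[0]-c*d[1],-d[2]],1),'rz %.1f'%-(yaw-g['tcp_rot'][2]))
E
python3 -c "
from h import *
to(8,75,90);print(r.sense()['tool_pos'],r.sense()['joint_pos'])"
```

```text
t=1.20 tray [-87.6 -52.5] tipz 148.2 rot [180.    0.   98.9] F [ 1.  -0.6  0.5] gap -0.1 | lin [127.1  96.2  58.2] rz 0.3
[ 413.07881848 -134.65881165  167.24986713] [-2.48205937e+01 -1.60869002e+01  1.16402021e+02 -3.09722741e-03
  7.96354512e+01 -3.37152820e+01]
```

Emit:
{"name": "servo_tool", "arguments": {
  "fingers": [0, 0, 0, 0, 0, 0],
  "linear": [
    [0.127, 0.096, 0.058],
    [0.127, 0.096, 0.058],
    [0.127, 0.096, 0.058],
    [0.127, 0.096, 0.058],
    [0.127, 0.096, 0.058],
    [0.127, 0.096, 0.058]
  ],
  "rotation": [
    [0, 0, 0.3],
    [0, 0, 0.3],
    [0, 0, 0.3],
    [0, 0, 0.3],
    [0, 0, 0.3],
    [0, 0, 0.3]
  ]
}}

```text
time: 1.8
tool_pos: [488.2, 3.5, 109.1]
tcp_rot: [-179.9, 0.0, 98.4]
ft_force: [-0.4, -0.3, 1.4]
finger_gap: 0.1
grip_force: 0.0
```

```bash
python3 -c "
from h import *
to(8,73,31.5);snap('wrist','w1.png');s=snap('top','t1.png')
to(8,73,31.5)"
```

```text
t=1.80 tray [ 7.4 72.8] tipz 90.1 rot [-179.9    0.    98.4] F [-0.4 -0.3  1.4] gap 0.1 | lin [ 0.2  0.6 58.6] rz -0.2
t=1.90 tray [ 7.5 71.8] tipz 90.8 rot [180.    0.   98.2] F [-0.1 -0.4  0.3] gap -0.3 | lin [ 1.2  0.5 59.3] rz -0.4
```

View pics/w1.png

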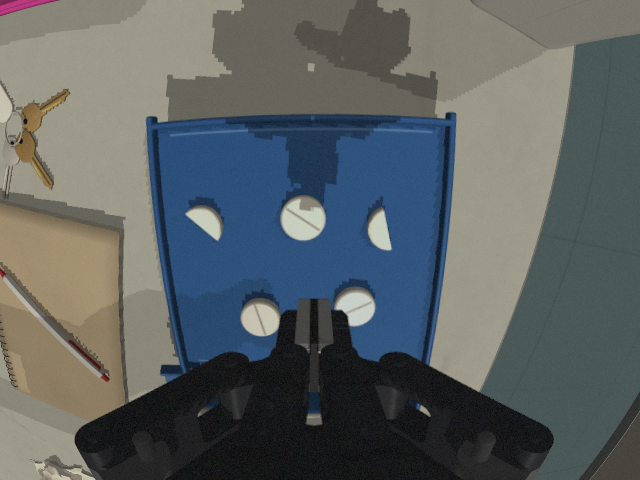

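The wrist view shows all five pieces undisturbed, with the fingertips at (313,300–345). They sit between the two lower tablets, px (261,317) and (354,307), with clear platform around them. I'll descend here.

Emit:
{"name": "servo_tool", "arguments": {
  "fingers": [0, 0, 0, 0, 0],
  "linear": [
    [0.002, 0, 0.03],
    [0.002, 0, 0.052],
    [0.002, 0, 0.057],
    [0.002, 0, 0.059],
    [0.002, 0, 0.059]
  ],
  "rotation": [
    [0, 0, 0],
    [0, 0, 0],
    [0, 0, 0],
    [0, 0, 0],
    [0, 0, 0]
  ]
}}

```text
time: 2.4
tool_pos: [488.9, 4.7, 51.4]
tcp_rot: [179.9, 0.0, 98.2]
ft_force: [0.3, 0.1, 0.2]
finger_gap: -0.2
grip_force: 0.0
```

```bash
python3 -c "
from h import *
to(31,73,31.5);snap('wrist','w2.png');to(31,73,31.5)"
```

```text
t=2.40 tray [ 8.2 73.9] tipz 32.4 rot [179.9   0.   98.2] F [0.3 0.1 0.2] gap -0.2 | lin [-0.7 22.8  0.9] rz -0.4
t=2.45 tray [ 8.6 74. ] tipz 32.8 rot [179.9   0.   98.2] F [-0.3  0.6 -0.5] gap -0.2 | lin [-0.9 22.4  1.3] rz -0.4
```

View pics/w2.png

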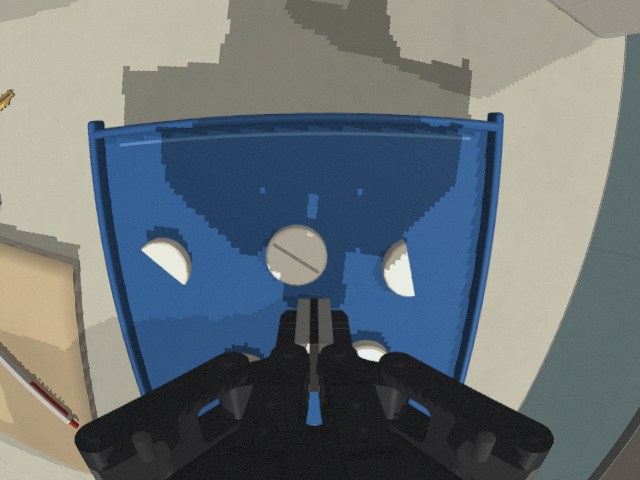

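Emit:
{"name": "servo_tool", "arguments": {
  "fingers": [0, 0, 0, 0, 0, 0, 0, 0, 0, 0],
  "linear": [
    [-0.001, 0.008, 0.001],
    [-0.001, 0.016, 0.001],
    [-0.001, 0.023, 0.001],
    [-0.004, 0.023, 0.001],
    [-0.01, 0.023, 0.001],
    [-0.017, 0.023, 0.001],
    [-0.024, 0.023, 0.001],
    [-0.031, 0.023, 0.001],
    [-0.037, 0.023, 0.001],
    [-0.037, 0.023, 0.001]
  ],
  "rotation": [
    [0, 0, 0],
    [0, 0, 0],
    [0, 0, 0],
    [0, 0, 0],
    [0, 0, 0],
    [0, 0, 0],
    [0, 0, 0],
    [0, 0, 0],
    [0, 0, 0],
    [0, 0, 0]
  ]
}}

```text
time: 3.45
tool_pos: [516.5, -28.9, 49.4]
tcp_rot: [180.0, 0.0, 98.2]
ft_force: [0.5, -1.2, 0.1]
finger_gap: -0.7
grip_force: 0.0
```

```bash
cat >> h.py <<'E'
def tabs():
    s=snap('top');f=s['frame'];hsv=cv2.cvtColor(f,cv2.COLOR_RGB2HSV)
    W=((hsv[...,1]<90)&(hsv[...,2]>100)).astype(np.uint8)
    pg=np.array([px(s,(*t2w(x,y),30)) for x,y in[(80,155),(-80,155),(-80,-40),(80,-40)]]).astype(np.int32)
    m=cv2.fillPoly(np.zeros_like(W),[pg],1)*W
    n,l,st,c=cv2.connectedComponentsWithStats(m)
    for i in range(1,n):
        if st[i,4]>8: print('blob',st[i,4],np.round(w2t(onz(s,*c[i],35)),1))
    return s
E
python3 -c "
from h import *
to(31,4,31.5);tabs()"
```

```text
t=3.45 tray [30.5 36.5] tipz 30.4 rot [180.    0.   98.2] F [ 0.5 -1.2  0.1] gap -0.7 | lin [-32.5   0.8  -1.1] rz -0.4
blob 786 [-1.6 89.3]
blob 45 [60.  42.8]
blob 650 [ -1.6 111.4]
blob 326 [ 68.5 130.5]
blob 112 [31.3 10.6]
blob 98 [-28.1  36.8]
```

Emit:
{"name": "servo_tool", "arguments": {
  "fingers": [0, 0, 0, 0, 0, 0],
  "linear": [
    [-0.007, 0, -0.001],
    [-0.014, 0, -0.001],
    [-0.021, 0, -0.001],
    [-0.028, 0, -0.001],
    [-0.033, 0, -0.001],
    [-0.033, 0, -0.001]
  ],
  "rotation": [
    [0, 0, 0],
    [0, 0, 0],
    [0, 0, 0],
    [0, 0, 0],
    [0, 0, 0],
    [0, 0, 0]
  ]
}}

```text
time: 4.1
tool_pos: [521.2, -61.4, 50.4]
tcp_rot: [180.0, 0.0, 98.2]
ft_force: [0.4, -0.4, -0.9]
finger_gap: 0.2
grip_force: 0.0
```

```bash
python3 -c "
from h import *
to(-26,66,60);tabs()"
```

```text
t=4.10 tray [30.3  3.7] tipz 31.4 rot [180.    0.   98.2] F [ 0.4 -0.4 -0.9] gap 0.2 | lin [ 61.9 -56.7 -28.6] rz -0.4
blob 829 [ 1.9 27.4]
blob 660 [-1.4 52.2]
blob 507 [69.9 85.3]
blob 50 [ 30.4 -31.2]
blob 114 [  1.1 103.2]
blob 70 [-53.8 102.3]
```

Emit:
{"name": "servo_tool", "arguments": {
  "fingers": [0, 0, 0, 0, 0, 0, 0],
  "linear": [
    [0.003, 0, -0.03],
    [0.02, -0.015, -0.036],
    [0.045, -0.04, -0.036],
    [0.064, -0.056, -0.03],
    [0.064, -0.056, -0.01],
    [0.064, -0.056, 0.0],
    [0.064, -0.056, 0.0]
  ],
  "rotation": [
    [0, 0, -0.4],
    [0, 0, -0.4],
    [0, 0, -0.4],
    [0, 0, -0.4],
    [0, 0, -0.4],
    [0, 0, -0.4],
    [0, 0, -0.4]
  ]
}}

```text
time: 4.85
tool_pos: [455.1, -5.1, 48.8]
tcp_rot: [-179.8, -0.0, 98.7]
ft_force: [-0.4, -0.6, -0.5]
finger_gap: 0.3
grip_force: 0.0
```

```bash
python3 -c "
from h import *
to(-26,30,31)"
```

```text
t=4.85 tray [-26.6  69.3] tipz 29.8 rot [-179.8   -0.    98.7] F [-0.4 -0.6 -0.5] gap 0.3 | lin [-39.3   0.5  -1.2] rz 0.1
```

Emit:
{"name": "servo_tool", "arguments": {
  "fingers": [0, 0, 0, 0, 0, 0],
  "linear": [
    [-0.006, 0.0, -0.001],
    [-0.013, 0.0, -0.001],
    [-0.02, 0.0, -0.001],
    [-0.027, 0.0, -0.001],
    [-0.033, 0.0, -0.001],
    [-0.033, 0.0, -0.001]
  ],
  "rotation": [
    [0, 0, 0],
    [0, 0, 0],
    [0, 0, 0],
    [0, 0, 0],
    [0, 0, 0],
    [0, 0, 0]
  ]
}}

```text
time: 5.45
tool_pos: [461.8, -38.9, 51.7]
tcp_rot: [180.0, 0.0, 98.6]
ft_force: [0.1, -0.3, 0.1]
finger_gap: -0.4
grip_force: 0.1
```

```bash
python3 -c "
from h import *
to(-26,3,31);tabs()"
```

```text
t=5.45 tray [-25.   34.8] tipz 32.7 rot [180.    0.   98.6] F [ 0.1 -0.3  0.1] gap -0.4 | lin [-31.8  -1.    1.7] rz 0.0
blob 2624 [ 22.7 111.8]
blob 537 [-12.5  66.5]
blob 731 [-13.7  43.7]
blob 101 [ 29.6 -28. ]
blob 73 [-27.8   7.7]
```

Emit:
{"name": "servo_tool", "arguments": {
  "fingers": [0, 0, 0, 0, 0, 0],
  "linear": [
    [-0.007, -0.001, 0.001],
    [-0.014, -0.001, 0.001],
    [-0.021, -0.001, 0.001],
    [-0.028, -0.001, 0.001],
    [-0.032, -0.001, 0.001],
    [-0.032, -0.001, 0.001]
  ],
  "rotation": [
    [0, 0, 0],
    [0, 0, 0],
    [0, 0, 0],
    [0, 0, 0],
    [0, 0, 0],
    [0, 0, 0]
  ]
}}

```text
time: 6.1
tool_pos: [465.4, -70.4, 50.4]
tcp_rot: [180.0, 0.0, 98.6]
ft_force: [-0.6, -0.7, -0.8]
finger_gap: -0.0
grip_force: 0.0
```

```bash
python3 -c "
from h import *
to(2,134,31);tabs()"
```

```text
t=6.10 tray [-26.2   3.2] tipz 31.4 rot [180.    0.   98.6] F [-0.6 -0.7 -0.8] gap -0.0 | lin [130.8  28.3   0.4] rz 0.0
blob 4262 [21.8 80. ]
blob 509 [-16.3   6. ]
blob 610 [-24.5 -12.7]
```

Emit:
{"name": "servo_tool", "arguments": {
  "fingers": [0, 0, 0, 0, 0, 0, 0, 0],
  "linear": [
    [0.003, 0, -0.04],
    [0.04, 0.01, -0.045],
    [0.085, 0.02, -0.045],
    [0.125, 0.028, -0.045],
    [0.131, 0.028, -0.02],
    [0.131, 0.028, -0.005],
    [0.131, 0.028, 0.0],
    [0.131, 0.028, 0.0]
  ],
  "rotation": [
    [0, 0, 0],
    [0, 0, 0],
    [0, 0, 0],
    [0, 0, 0],
    [0, 0, 0],
    [0, 0, 0],
    [0, 0, 0],
    [0, 0, 0]
  ]
}}

```text
time: 6.95
tool_pos: [472.4, 64.0, 49.6]
tcp_rot: [-179.9, -0.0, 98.7]
ft_force: [0.3, 0.6, 0.4]
finger_gap: 0.3
grip_force: 0.0
```

```bash
python3 -c "
from h import *
to(2,84,31);tabs()"
```

```text
t=6.95 tray [  0.8 135. ] tipz 30.6 rot [-179.9   -0.    98.7] F [0.3 0.6 0.4] gap 0.3 | lin [-51.    1.1  -0.4] rz 0.1
blob 70 [44.8 95.8]
blob 101 [ 29.6 -28. ]
blob 41 [ 25.4 153.1]
blob 137 [  1.8 102.3]
blob 105 [-28.4 -27.7]
blob 63 [-53.8 102.3]
```

Emit:
{"name": "servo_tool", "arguments": {
  "fingers": [0, 0, 0, 0, 0, 0, 0, 0, 0, 0],
  "linear": [
    [-0.005, 0.001, 0],
    [-0.011, 0.001, 0],
    [-0.018, 0.001, 0],
    [-0.025, 0.001, 0],
    [-0.032, 0.001, 0],
    [-0.039, 0.001, 0],
    [-0.046, 0.001, 0],
    [-0.053, 0.001, 0],
    [-0.059, 0.001, 0],
    [-0.059, 0.001, 0]
  ],
  "rotation": [
    [0, 0, 0],
    [0, 0, 0],
    [0, 0, 0],
    [0, 0, 0],
    [0, 0, 0],
    [0, 0, 0],
    [0, 0, 0],
    [0, 0, 0],
    [0, 0, 0],
    [0, 0, 0]
  ]
}}

```text
time: 8.0
tool_pos: [483.1, 5.0, 50.3]
tcp_rot: [-180.0, 0.0, 98.6]
ft_force: [-0.2, -0.3, 1.0]
finger_gap: -0.1
grip_force: 0.0
```

```bash
python3 -c "
from h import *
to(2,40,31);tabs()"
```

```text
t=8.00 tray [ 2.6 75.1] tipz 31.3 rot [-180.     0.    98.6] F [-0.2 -0.3  1. ] gap -0.1 | lin [-35.1  -0.6   0.3] rz 0.0
blob 572 [ 17.4 131.3]
blob 112 [ 38.6 104.8]
blob 90 [ 68.7 149. ]
blob 256 [ 44.9 141.2]
blob 100 [ 29.6 -28.1]
blob 20 [12.  76.5]
blob 132 [ 0.3 50.9]
blob 105 [-28.3 -27.8]
```

Emit:
{"name": "servo_tool", "arguments": {
  "fingers": [0, 0, 0, 0, 0, 0, 0],
  "linear": [
    [-0.006, -0.001, 0],
    [-0.013, -0.001, 0],
    [-0.02, -0.001, 0],
    [-0.027, -0.001, 0],
    [-0.034, -0.001, 0],
    [-0.04, -0.001, 0],
    [-0.04, -0.001, 0]
  ],
  "rotation": [
    [0, 0, 0],
    [0, 0, 0],
    [0, 0, 0],
    [0, 0, 0],
    [0, 0, 0],
    [0, 0, 0],
    [0, 0, 0]
  ]
}}

```text
time: 8.75
tool_pos: [488.3, -34.7, 50.4]
tcp_rot: [180.0, 0.0, 98.6]
ft_force: [0.5, 0.0, 0.5]
finger_gap: 0.3
grip_force: 0.0
```

```bash
python3 -c "
from h import *
to(2,3.5,31);tabs()"
```

```text
t=8.75 tray [ 1.8 35. ] tipz 31.4 rot [180.    0.   98.6] F [0.5 0.  0.5] gap 0.3 | lin [-31.5   0.2   0.4] rz 0.0
blob 870 [ 2.8 59.7]
blob 626 [-1.5 85.1]
blob 1414 [ 46.6 117.1]
blob 100 [ 29.7 -28. ]
blob 109 [-0.2  9.3]
blob 104 [-28.5 -28. ]
```

Now push over the lip, then lift and back off in +y so the camera can see the trough.

Emit:
{"name": "servo_tool", "arguments": {
  "fingers": [0, 0, 0, 0, 0, 0, 0, 0, 0, 0],
  "linear": [
    [-0.007, 0, 0],
    [-0.014, 0, 0],
    [-0.021, 0, 0],
    [-0.028, 0, 0],
    [-0.032, 0, 0],
    [-0.032, 0, 0],
    [-0.03, 0, -0.03],
    [-0.02, 0, -0.07],
    [0.01, 0, -0.1],
    [0.05, 0, -0.11]
  ],
  "rotation": [
    [0, 0, 0],
    [0, 0, 0],
    [0, 0, 0],
    [0, 0, 0],
    [0, 0, 0],
    [0, 0, 0],
    [0, 0, 0],
    [0, 0, 0],
    [0, 0, 0],
    [0, 0, 0]
  ]
}}

```text
time: 9.8
tool_pos: [482.8, 15.3, 164.7]
tcp_rot: [179.6, 0.1, 98.5]
ft_force: [0.7, 0.8, 0.8]
finger_gap: 0.4
grip_force: 0.0
```

```bash
python3 -c "
from h import *
to(0,-105,140);s=tabs();f=s['frame'];cv2.imwrite('pics/c3.png',cv2.resize(f[195:325,155:315],None,fx=4,fy=4,interpolation=cv2.INTER_CUBIC)[:,:,::-1])"
```

```text
t=9.80 tray [ 3.8 85.3] tipz 145.7 rot [1.796e+02 1.000e-01 9.850e+01] F [0.7 0.8 0.8] gap 0.4 | lin [-190.3   -3.5    5.7] rz -0.1
blob 53 [45.6 93. ]
blob 101 [ 29.6 -28. ]
blob 104 [ -1.2 -27.4]
blob 106 [-28.2 -27.7]
blob 70 [-53.8 102.3]
```

View pics/c3.png

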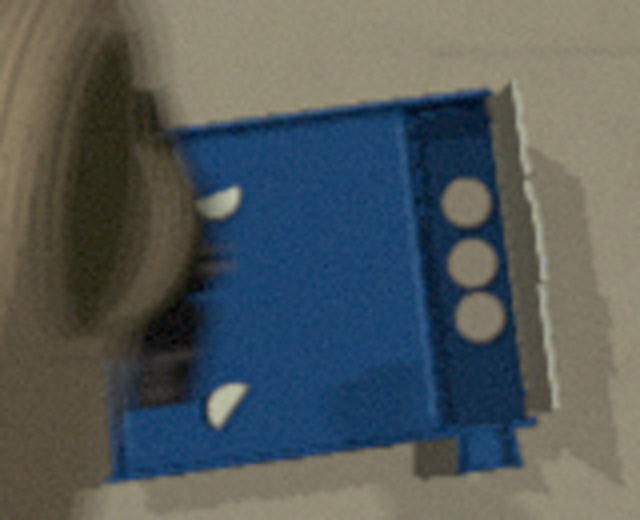

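The crop shows all three tablets flat in the trough, at px (466,203), (472,263) and (480,316). Both halves remain on the platform at (220,203) and (227,405). Next I'll go behind the cover.

Emit:
{"name": "servo_tool", "arguments": {
  "fingers": [0, 0, 0, 0, 0, 0, 0, 0, 0, 0],
  "linear": [
    [-0.045, -0.003, 0],
    [-0.09, -0.003, 0],
    [-0.135, -0.003, 0],
    [-0.175, -0.003, 0],
    [-0.19, -0.003, 0],
    [-0.19, -0.003, 0.03],
    [-0.19, -0.003, 0.06],
    [-0.19, -0.003, 0.075],
    [-0.19, -0.003, 0.075],
    [-0.19, -0.003, 0.075]
  ],
  "rotation": [
    [0, 0, 0],
    [0, 0, 0],
    [0, 0, 0],
    [0, 0, 0],
    [0, 0, 0],
    [0, 0, 0],
    [0, 0, 0],
    [0, 0, 0],
    [0, 0, 0],
    [0, 0, 0]
  ]
}}

```text
time: 10.85
tool_pos: [506.5, -172.4, 85.9]
tcp_rot: [-180.0, -0.0, 98.7]
ft_force: [0.2, -0.3, 0.6]
finger_gap: 0.2
grip_force: 0.0
```

```bash
python3 -c "
from h import *
to(0,-60,68)"
```

```text
t=10.85 tray [  -0.8 -103.9] tipz 66.9 rot [-180.    -0.    98.7] F [ 0.2 -0.3  0.6] gap 0.2 | lin [43.9  0.9 -1.1] rz 0.1
```

Emit:
{"name": "servo_tool", "arguments": {
  "fingers": [0, 0, 0, 0, 0, 0, 0, 0, 0, 0],
  "linear": [
    [0.012, 0.001, 0],
    [0.02, 0.001, 0],
    [0.027, 0.001, 0],
    [0.034, 0.001, 0],
    [0.04, 0.001, 0],
    [0.046, 0.001, 0],
    [0.052, 0.001, 0],
    [0.058, 0.001, 0.001],
    [0.064, 0.001, 0.004],
    [0.07, 0.001, 0.007]
  ],
  "rotation": [
    [0, 0, 0],
    [0, 0, 0],
    [0, 0, 0],
    [0, 0, 0],
    [0, 0, 0],
    [0, 0, 0],
    [0, 0, 0],
    [0, 0, 0],
    [0, 0, 0],
    [0, 0, 0]
  ]
}}

```text
time: 11.85
tool_pos: [496.6, -102.9, 78.1]
tcp_rot: [180.0, -0.0, 98.7]
ft_force: [0.5, -0.1, 0.7]
finger_gap: -0.2
grip_force: 0.1
```

```bash
python3 -c "
from h import *
to(0,-20,33);snap('scene','s4.png')"
```

```text
t=11.85 tray [ -0.2 -33.7] tipz 59.1 rot [180.   -0.   98.7] F [ 0.5 -0.1  0.7] gap -0.2 | lin [13.7  0.2 26.1] rz 0.1
```

View pics/s4.png

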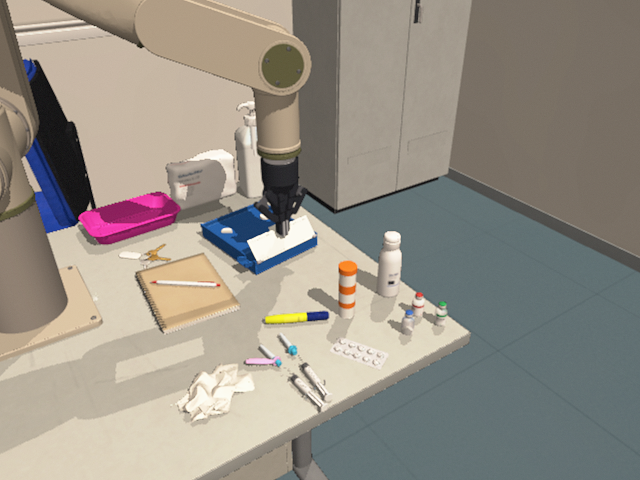

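The cover has tipped past upright to roughly 50°, with the fingers on its back at px (283,230). The other items are untouched. I'll follow it down.

Emit:
{"name": "servo_tool", "arguments": {
  "fingers": [0, 0, 0, 0, 0, 0, 0, 0, 0],
  "linear": [
    [0.004, 0, 0.004],
    [0.007, 0, 0.008],
    [0.01, 0, 0.013],
    [0.012, 0, 0.018],
    [0.013, 0, 0.022],
    [0.014, 0, 0.025],
    [0.014, 0, 0.026],
    [0.014, 0, 0.027],
    [0.014, 0, 0.027]
  ],
  "rotation": [
    [0, 0, 0],
    [0, 0, 0],
    [0, 0, 0],
    [0, 0, 0],
    [0, 0, 0],
    [0, 0, 0],
    [0, 0, 0],
    [0, 0, 0],
    [0, 0, 0]
  ]
}}

```text
time: 12.8
tool_pos: [494.7, -89.7, 51.6]
tcp_rot: [180.0, 0.0, 98.7]
ft_force: [-0.1, -0.7, 0.8]
finger_gap: -0.2
grip_force: 0.0
```

```bash
python3 -c "
from h import *
to(0,-12,32)
for i in range(4): snap('top'); to(0,-12,32)"
```

```text
t=12.80 tray [ -0.1 -20.3] tipz 32.6 rot [180.    0.   98.7] F [-0.1 -0.7  0.8] gap -0.2 | lin [8.3 0.1 0.6] rz 0.1
t=12.85 tray [ -0.  -20.3] tipz 32.6 rot [180.    0.   98.7] F [-0.  -0.5 -0.2] gap 0.1 | lin [8.3 0.  0.6] rz 0.1
t=12.90 tray [ -0.  -20.3] tipz 32.6 rot [180.    0.   98.7] F [-0.5 -0.2  0.8] gap 0.1 | lin [8.3 0.  0.6] rz 0.1
t=12.95 tray [ -0.  -20.3] tipz 32.6 rot [180.    0.   98.7] F [ 0.1 -0.4  1. ] gap -0.3 | lin [8.3 0.  0.6] rz 0.1
t=13.00 tray [  0.  -20.3] tipz 32.6 rot [180.    0.   98.7] F [0.3 0.5 0.9] gap -0.1 | lin [ 8.3 -0.   0.6] rz 0.1
```

Emit:
{"name": "servo_tool", "arguments": {
  "fingers": [0, 0, 0],
  "linear": [
    [0, 0, 0.0005],
    [0, 0, 0.001],
    [0, 0, 0.001]
  ],
  "rotation": [
    [0, 0, 0],
    [0, 0, 0],
    [0, 0, 0]
  ]
}}

```text
time: 13.3
tool_pos: [494.9, -89.7, 51.4]
tcp_rot: [180.0, 0.0, 98.7]
ft_force: [-5.1, 0.5, 10.9]
finger_gap: 0.2
grip_force: 5.4
```

Emit:
{"name": "servo_tool", "arguments": {
  "fingers": [0, 0, 0],
  "linear": [
    [0, 0, 0.0005],
    [0, 0, 0.001],
    [0, 0, 0.001]
  ],
  "rotation": [
    [0, 0, 0],
    [0, 0, 0],
    [0, 0, 0]
  ]
}}

```text
time: 13.6
tool_pos: [495.0, -89.7, 51.3]
tcp_rot: [180.0, 0.0, 98.7]
ft_force: [-9.1, 2.8, 21.1]
finger_gap: 0.1
grip_force: 10.0
```

The fingers met a firm stop at tip z ≈ 32.4 mm, which matches the shut cover top of 32.5. I'll retract and check.

Emit:
{"name": "servo_tool", "arguments": {
  "fingers": [0, 0, 0, 0, 0, 0, 0, 0, 0, 0],
  "linear": [
    [0, 0, -0.005],
    [0, 0, -0.03],
    [0, 0, -0.07],
    [0, 0, -0.11],
    [-0.04, 0, -0.13],
    [-0.08, 0, -0.14],
    [-0.12, 0, -0.14],
    [-0.15, 0, -0.14],
    [-0.15, 0, -0.14],
    [-0.15, 0, -0.14]
  ],
  "rotation": [
    [0, 0, 0],
    [0, 0, 0],
    [0, 0, 0],
    [0, 0, 0],
    [0, 0, 0],
    [0, 0, 0],
    [0, 0, 0],
    [0, 0, 0],
    [0, 0, 0],
    [0, 0, 0]
  ]
}}

```text
time: 14.6
tool_pos: [516.9, -238.2, 188.9]
tcp_rot: [-180.0, -0.0, 98.6]
ft_force: [-0.0, 0.5, -1.0]
finger_gap: -0.1
grip_force: 0.0
```

```bash
python3 -c "
from h import *
to(0,0,200);s=tabs();a=s['frame'][195:325,155:315];b=snap('scene')['frame'][190:290,190:330]
k=lambda i:cv2.resize(i,(390,320),interpolation=cv2.INTER_CUBIC)
cv2.imwrite('pics/f.png',np.hstack([k(a),k(b)])[:,:,::-1])"
```

```text
t=14.60 tray [  -0.4 -170.4] tipz 169.9 rot [-180.    -0.    98.6] F [-0.   0.5 -1. ] gap -0.1 | lin [170.4   0.3 -30.1] rz -0.0
blob 1229 [ 4.8 22.5]
blob 897 [-23.2   7. ]
blob 66 [45.5 95.3]
blob 352 [-59.7 -24.3]
blob 72 [-54.1 102.1]
```

View pics/f.png

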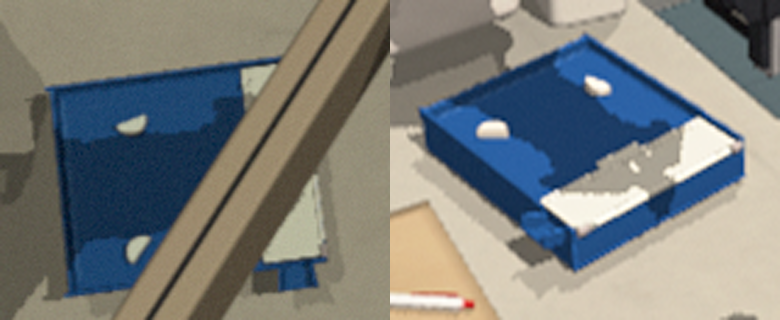

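Both views show the cover lying level and shut (right panel, about (640,175)). The two halves sit on the platform at right-panel px (492,130) and (598,86), and the robot is clear of everything.

```bash
python3 -c "
from h import *
print(r.hand_in())"
```

```text
the job is handed in; nothing more can be done
None
```

I swept the three whole tablets into the trough, left both halves on the platform, pushed the cover shut, and handed the job in at about 15 s; no verdict came back.

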